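Put the bone casts away with the tipping tray

TASK

Put the bone casts away after the demonstration. First make ready: lift the cardboard cartons out of the finds box onto the rubber mat, and lay the bones from the viewing disc on the sorting tray with the others, the tray's gate still shut. Then slide the gate fully open, tip the tray by its handle so that every bone slides into the finds box, let the tray back down level and slide the gate fully shut; leave the other things on the table where they are.

Things in the scene. Friction and masses are not known exactly. Their poses are not given: they have to be found in the camera images.
- stand: white steel stand of the tipping sorting tray, fixed. Origin on the table under the middle of the tray's hinge line; its x axis runs along the hinge, its y axis points from the tray towards the finds box (the tray lies on the -y side, the finds box on the +y side).
- tray_hinge (a point): point in the middle of the tray's hinge line, fixed on the stand, 80 mm above the table. Axes as stand.
- tray (a joint): tilt of the aluminium sorting tray about its hinge, rad: 0 = level (rests on the stand), up to 1.15; grows as the handle end is lifted, so that the tray slopes down to the finds box. No catch and hardly any friction: let go, the tray falls back level by its weight (0.6 kg with the gate). Bones begin to slide at about 0.5 to 0.65 rad and all run off by about 0.95.
- tray_floor (a point): centre of the upper face of the tray's floor, 95 mm from the gate. Axes as stand while level; turns with the tray. Inside: 170 mm along x, 190 mm along y, walls 30 mm high on three sides; the gate is the fourth side (+y). Floor 85 mm above the table when level.
- tray_handle (a point): middle of the tray's lifting handle: a round rubber-covered bar, 12 mm thick, 100 mm long along x, held by two arms at its ends, 235 mm from the hinge on the -y side and 40 mm above the hinge's height when level (120 mm above the table), 34 mm clear of the tray's end wall. It can turn between pinching fingers, so the gripper can keep pointing down while the handle travels on an arc about the hinge.
- gate (a joint): travel of the sliding gate across the tray's +y end, m: 0 = shut, 0.175 = fully open; it opens towards the stand's -x. Friction 1.5 N, stays where it is left, tilts with the tray. Dark steel strip 170 mm long, 30 mm high, 6 mm thick.
- gate_grip (a point): the gate's grip: black upright block 18 mm (x) x 14 mm (y), rising 42 mm above the gate's top edge. The point is 27 mm up it and 15 mm below its top, 143 mm above the table while the tray is level; it moves with the gate. Axes as stand while level.
- findsbox_in (a point): centre of the inner floor of the finds box, an open wooden box fixed on the table under the gate end of the tray; floor 5 mm above the table. Inside 215 mm (its x) x 165 mm (its y), walls 5 mm thick, rim 51 mm above this floor.
- mat: thin black rubber mat, fixed, 220 mm (its x) x 130 mm (its y), 3 mm thick; origin at the centre of its underside.
- disc: black round viewing disc, fixed, 180 mm across, 12 mm thick; origin at the centre of its underside.
- carton1_mid (a point): loose closed cardboard specimen carton with a paper band, 56 mm (its x) x 44 mm (its y) x 80 mm tall (its z), 120 g, at first standing in the finds box. The point is its centre. Two or all three of the cartons are there.
- carton2_mid (a point): loose closed cardboard specimen carton with a paper band, 56 mm (its x) x 44 mm (its y) x 80 mm tall (its z), 120 g, at first standing in the finds box. The point is its centre. Two or all three of the cartons are there.
- carton3_mid (a point): loose closed cardboard specimen carton with a paper band, 56 mm (its x) x 44 mm (its y) x 80 mm tall (its z), 120 g, at first standing in the finds box. The point is its centre. Two or all three of the cartons are there.
- bone1_mid (a point): loose knucklebone cast in bone-coloured plaster: two fat rounded ends joined by a block, 62 mm long (its x axis) x 40 mm wide (y) x 36 mm thick (z), 60 g, lies on a broad side. The point is its centre. At first on the tray; two or three of bones 1 to 3 are there.
- bone2_mid (a point): loose knucklebone cast in bone-coloured plaster: two fat rounded ends joined by a block, 62 mm long (its x axis) x 40 mm wide (y) x 36 mm thick (z), 60 g, lies on a broad side. The point is its centre. At first on the tray; two or three of bones 1 to 3 are there.
- bone3_mid (a point): loose knucklebone cast in bone-coloured plaster: two fat rounded ends joined by a block, 62 mm long (its x axis) x 40 mm wide (y) x 36 mm thick (z), 60 g, lies on a broad side. The point is its centre. At first on the tray; two or three of bones 1 to 3 are there.
- bone4_mid (a point): loose knucklebone cast in bone-coloured plaster: two fat rounded ends joined by a block, 62 mm long (its x axis) x 40 mm wide (y) x 36 mm thick (z), 60 g, lies on a broad side. The point is its centre. At first on the viewing disc; one or both of bones 4 and 5 are there.
- bone5_mid (a point): loose knucklebone cast in bone-coloured plaster: two fat rounded ends joined by a block, 62 mm long (its x axis) x 40 mm wide (y) x 36 mm thick (z), 60 g, lies on a broad side. The point is its centre. At first on the viewing disc; one or both of bones 4 and 5 are there.
- jar: bystander, loose: glass jar with lid, 60 mm across, 90 mm tall; not part of the job, to be left where it is.
- mug: bystander, loose: white mug, 80 mm across, 95 mm tall; not part of the job, to be left where it is.
- scalebar: bystander, loose: white scale bar, 150 mm long, 8 mm thick; not part of the job, to be left where it is.
- calliper: bystander, loose: steel calliper, 170 mm long, flat; not part of the job, to be left where it is.
- brush: bystander, loose: small brush, flat on the table; not part of the job, to be left where it is.
There are look-alikes about, which are no part of the job. Leave any green or pink look-alike of the part that bears carton3_mid alone. Leave any red look-alike of the part that bears bone1_mid alone.

How it is judged:
On the way, in this order (a step that is already met when the one before it is completed fails the run):
1. all cartons rest on the mat and all bones lie on the tray (x of carton1_mid in the frame of mat between -0.11 and 0.11 m and y of carton1_mid in the frame of mat between -0.065 and 0.065 m and height (world z) of each of carton1_mid, carton2_mid, carton3_mid below 0.06 m and x of carton2_mid in the frame of mat between -0.11 and 0.11 m and y of carton2_mid in the frame of mat between -0.065 and 0.065 m and x of carton3_mid in the frame of mat between -0.11 and 0.11 m and y of carton3_mid in the frame of mat between -0.065 and 0.065 m and x of bone1_mid in the frame of tray_floor between -0.085 and 0.085 m and y of bone1_mid in the frame of tray_floor between -0.095 and 0.1 m and z of bone1_mid in the frame of tray_floor between 0 and 0.1 m and x of bone2_mid in the frame of tray_floor between -0.085 and 0.085 m and y of bone2_mid in the frame of tray_floor between -0.095 and 0.1 m and z of bone2_mid in the frame of tray_floor between 0 and 0.1 m and x of bone3_mid in the frame of tray_floor between -0.085 and 0.085 m and y of bone3_mid in the frame of tray_floor between -0.095 and 0.1 m and z of bone3_mid in the frame of tray_floor between 0 and 0.1 m and x of bone4_mid in the frame of tray_floor between -0.085 and 0.085 m and y of bone4_mid in the frame of tray_floor between -0.095 and 0.1 m and z of bone4_mid in the frame of tray_floor between 0 and 0.1 m and x of bone5_mid in the frame of tray_floor between -0.085 and 0.085 m and y of bone5_mid in the frame of tray_floor between -0.095 and 0.1 m and z of bone5_mid in the frame of tray_floor between 0 and 0.1 m), for 0.2 s.
2. the gate is fully open (at least 165 of 175 mm) (value of joint gate above 0.165 m), for 0.2 s.
3. the tray is tipped by at least 0.5 rad with the gate open (value of joint tray above 0.5 rad and value of joint gate above 0.155 m), for 0.2 s.
At the end, for the whole second after the job is handed in: Every bone's centre is inside the finds box, less than 75 mm above its floor; every carton rests on the mat, its centre over the mat and below 60 mm; the tray is level (within 0.04 rad); the gate is shut (within 10 mm); all at rest (x of carton1_mid in the frame of mat between -0.11 and 0.11 m and y of carton1_mid in the frame of mat between -0.065 and 0.065 m and height (world z) of each of carton1_mid, carton2_mid, carton3_mid below 0.06 m and x of carton2_mid in the frame of mat between -0.11 and 0.11 m and y of carton2_mid in the frame of mat between -0.065 and 0.065 m and x of carton3_mid in the frame of mat between -0.11 and 0.11 m and y of carton3_mid in the frame of mat between -0.065 and 0.065 m and x of bone1_mid in the frame of findsbox_in between -0.1075 and 0.1075 m and y of bone1_mid in the frame of findsbox_in between -0.0825 and 0.0825 m and z of bone1_mid in the frame of findsbox_in between 0 and 0.075 m and x of bone2_mid in the frame of findsbox_in between -0.1075 and 0.1075 m and y of bone2_mid in the frame of findsbox_in between -0.0825 and 0.0825 m and z of bone2_mid in the frame of findsbox_in between 0 and 0.075 m and x of bone3_mid in the frame of findsbox_in between -0.1075 and 0.1075 m and y of bone3_mid in the frame of findsbox_in between -0.0825 and 0.0825 m and z of bone3_mid in the frame of findsbox_in between 0 and 0.075 m and x of bone4_mid in the frame of findsbox_in between -0.1075 and 0.1075 m and y of bone4_mid in the frame of findsbox_in between -0.0825 and 0.0825 m and z of bone4_mid in the frame of findsbox_in between 0 and 0.075 m and x of bone5_mid in the frame of findsbox_in between -0.1075 and 0.1075 m and y of bone5_mid in the frame of findsbox_in between -0.0825 and 0.0825 m and z of bone5_mid in the frame of findsbox_in between 0 and 0.075 m and value of joint tray below 0.04 rad and value of joint gate below 0.01 m and linear speed of each of carton1, carton2, carton3, bone1, bone2, bone3, bone4, bone5 below 0.02 m/s); the robot touches nothing.
It fails at once if a bystander (jar, mug, scale bar, calliper, brush) is moved by more than 40 mm (distance of any of jar, mug, scalebar, calliper, brush from where it was at the start of the episode above 0.04 m).
Of carton1, carton2, carton3 only 2 to 3 are there at a start; the rules pass over those that are not, and their reading is None.
Of bone1, bone2, bone3 only 2 to 3 are there at a start; the rules pass over those that are not, and their reading is None.
Of bone4, bone5 only 1 to 2 are there at a start; the rules pass over those that are not, and their reading is None.
At some moment in a run one of carton1, carton2, carton3, bone4, bone5 may be knocked a few centimetres aside while the robot is not near it.
Once in a run the grip may slacken for a moment while it holds something.
It also fails if it takes over 210 s, if anything falls off the work surface, if the arm or the gripper's body presses on something with over 40 N, if the wrist force passes 120 N, or if a joint passes its speed limit or range.

ROBOT

A 6-joint arm with a two-finger parallel gripper is mounted at the origin on the work surface. World frame = base frame: x ahead of the robot, y to its left, z up, the work surface at z = 0. Lengths are in m, angles in rad, forces in N, time in s.
With the tool pointing down it reaches from about 0.425 to 0.95 m from the base axis. Payload 3.5 kg.
Tool frame: the origin (TCP) lies midway between the tips of the shut fingers; the grasp point (between the pads) lies 19 mm behind it; z points along the fingers, y is the line along which they close (so a half turn about z gives the same grasp; the last joint's range is limited). The gripper opens to 85 mm and grips with 20 to 120 N. Pads are 22 mm wide; open, the fingers measure 114 mm over their backs; the gripper's body (76 mm by 85 mm) begins 54 mm behind the grasp point. The pads swing forward as they close: fully open they stand 13 mm farther back than shut.
Start: joints at [1.025, 0.286, 1.577, -0, 1.279, -0.15], TCP at [0.26, 0.623, 0.231] pointing down, gripper open.
Joint ranges: [-2.77, 2.77], [-0.9, 2.22], [0.21, 2.48], [-1.53, 4.67], [0.24, 2.81], [-2.84, 2.84]. Speed limits (rad/s): [2.79, 2.79, 3.14, 3.14, 3.14, 3.14].

INTERFACE

Orientations are given as a unit quaternion [x, y, z, w].
In Python, from plant import ctrl gives the robot as it stands. The module is installed in compiled form; this text tells all that it offers.
- The arm moves only by the shell command python3 -m inch 'ROWS' [FORCE]. ROWS is JSON, a list of rows, each a list of 5 numbers: the closure, from 0 (fully open) to 1 (shut), then the shift along the tool's x, y, z in m, then the turn about the tool's z in degrees. A call has 1 to 5 rows; each row is the pose to reach, as a shift and turn from the pose commanded when the call began, along the tool's axes at that moment; what a row does not reach only later rows make up. A row lasts 1/12 s, in which the tool goes at most 41.7 mm and 7.16 degrees, less where a joint would pass 70% of its speed; a pose out of reach is approached as far as the arm can. A call with a gripper value outside its range is refused whole. The fingers move at their own pace and stop on an object; FORCE is the grip in N (left out, the last holds). Time passes only in rows, so rows that repeat a pose let the fingers close. It gives the time, the measured TCP pose, the force, the opening and the grip force at its end, in the units of the state.
- ctrl.get_state(): the state, without advancing time (a new reading comes with each control period).
- ctrl.read_camera(name): name is "side" or "top"; returns a dict with "pixels" (384x512x3 uint8, red, green, blue), "depth" (384x512 float32, m along the optical axis (not along the pixel's ray), 0 where there is no reading), "fx", "fy", "cx", "cy" (pixels), "xyz" and "rotation" of the camera in the world. Camera axes: x right, y down, z forward; pixel columns grow to the right and rows downward; lengths in m; the calibration is good to about 2 mm. A picture is of the moment at which its call begins.
- ctrl.sign_off(): hands the job in; it is judged then, once.
Trained networks look in a picture, given as the dict that the camera call returned (one of the last four; its "shot" number tells which), for a name from the list of things; names that differ only in an ending like _2 or _b are one class to them, and where a whole thing is asked for, a point or a joint stands for the part that bears it (a point fixed in the world has none). Each returns a list of dicts, best first, with "score" (0 to 1); they miss things now and then, are a little off and sometimes report something else, mostly with a low value. They report only what shows in the picture. A call takes as long as a camera call. They do not tell look-alikes from the thing itself.
- ctrl.spot_in(query, picture): "at" ([column, row] in pixels, amid what is visible of it).
- ctrl.tip_of(query, picture): "at" ([column, row] in pixels: a listed point, or the origin of a listed thing).
The state is a dict: "time": time; "qpos": joint angles; "dq": joint speeds; "joint_efforts": joint torques, N m; "eef_pos": TCP position; "tcp_rot": TCP orientation; "contact_force": force on the tool from outside, world axes, zero at the start; "wrist_torque": the same for the moment, N m; "opening": opening from 0.0 (shut) to 1.0 (fully open); "finger_force": force on a finger pad.
Only numpy, scipy, OpenCV 4.12 (cv2) and the standard library are available. Lean on these libraries where they do the work, as an engineer would, in place of code of your own. Each camera call takes 0.05 s, during which the arm holds its last target. There are 200 camera calls.

## Working session

There is one attempt and no reset: what is moved stays moved. The work goes in short steps, Python scripts to look and compute and a shell command to move; the robot and the scene stay as the last step left them, time stands still between calls to the robot, and variables do not carry over. Pictures are saved under pics/ and viewed, at most 14 in all, crops included, and the job is handed in when it is done.

```bash
mkdir -p pics; cat > h.py <<'E'
import numpy as np, cv2
from plant import ctrl
from scipy.spatial.transform import Rotation as R
def rot(c):
    r=np.array(c["rotation"],float)
    return r if r.shape==(3,3) else R.from_quat(r).as_matrix()
def cloud(c):
    d=c["depth"].astype(float); v,u=np.mgrid[:d.shape[0],:d.shape[1]]
    p=np.stack([(u-c["cx"])/c["fx"]*d,(v-c["cy"])/c["fy"]*d,d],-1)
    return p@rot(c).T+np.array(c["xyz"])
def ray(c,at,z):
    d=rot(c)@np.array([(at[0]-c["cx"])/c["fx"],(at[1]-c["cy"])/c["fy"],1]); o=np.array(c["xyz"])
    return o+d*(z-o[2])/d[2]
def save(c,n,box=None,s=1):
    im=c["pixels"][...,::-1]
    if box: im=im[box[1]:box[3],box[0]:box[2]]
    cv2.imwrite("pics/"+n+".png",cv2.resize(im,None,fx=s,fy=s,interpolation=cv2.INTER_CUBIC))
E
python3 - <<'E'
from h import *
s=ctrl.get_state(); print(s["eef_pos"],s["tcp_rot"],s["time"])
for n in("top","side"):
    c=ctrl.read_camera(n); save(c,n+"0",s=1.5); print(n,c["xyz"],c["fx"],rot(c).round(3).tolist())
    if 1:
        P=cloud(c)
        for q,z in(("stand",0),("tray_hinge",.08),("tray_floor",.085),("tray_handle",.12),("gate_grip",.143),("findsbox_in",.005),("mat",0),("disc",0),("carton1_mid",.045),("bone1_mid",.103),("bone4_mid",.03),("jar",0),("mug",0),("scalebar",0),("calliper",0),("brush",0)):
            print(q,[(np.round(r["at"]).astype(int).tolist(),round(r["score"],2),ray(c,r["at"],z)[:2].round(3).tolist(),P[int(r["at"][1]),int(r["at"][0])].round(3).tolist()) for r in ctrl.tip_of(q,c) if r["score"]>.25])
E
```

```text
[0.2598881  0.62226375 0.2299454 ] [ 1.96615154e-01  9.80480048e-01 -1.09725056e-03 -3.89478127e-04] 0.0
top [ 0.43903093 -0.06328737  1.1812549 ] 359.6613711325945 [[0.019, -0.996, 0.084], [-0.999, -0.016, 0.03], [-0.028, -0.085, -0.996]]
stand [([243, 191], 0.82, [0.55, -0.002], [0.545, -0.004, 0.083])]
tray_hinge [([240, 188], 0.65, [0.55, 0.003], [0.551, 0.003, 0.086])]
tray_floor [([270, 186], 0.57, [0.557, -0.089], [0.558, -0.089, 0.086]), ([203, 190], 0.41, [0.541, 0.118], [0.542, 0.119, 0.085])]
tray_handle [([317, 176], 0.9, [0.586, -0.228], [0.585, -0.226, 0.127])]
gate_grip [([233, 162], 0.43, [0.62, 0.02], [0.618, 0.02, 0.156]), ([356, 210], 0.3, [0.487, -0.334], [0.493, -0.369, 0.001])]
findsbox_in [([211, 194], 0.76, [0.538, 0.102], [0.537, 0.097, 0.049]), ([127, 218], 0.64, [0.454, 0.378], [0.456, 0.362, 0.048])]
mat [([357, 209], 0.94, [0.497, -0.376], [0.499, -0.374, 0.007])]
disc [([134, 208], 0.68, [0.487, 0.36], [0.486, 0.358, 0.011])]
carton1_mid []
bone1_mid [([286, 198], 0.83, [0.521, -0.137], [0.52, -0.133, 0.118]), ([271, 183], 0.58, [0.567, -0.092], [0.57, -
[... 1425 characters left out ...]
012], [0.504, -0.085, 0.123])]
disc [([172, 171], 0.91, [0.479, 0.359], [0.471, 0.346, 0.015])]
carton1_mid [([258, 161], 0.68, [0.711, 0.12], [0.608, 0.018, 0.155])]
bone1_mid [([271, 208], 0.63, [0.51, -0.141], [0.498, -0.151, 0.118])]
bone4_mid [([164, 166], 0.46, [0.455, 0.373], [0.444, 0.358, 0.047])]
jar [([236, 149], 0.54, [0.748, 0.287], [0.726, 0.264, 0.023])]
mug [([360, 232], 0.81, [0.708, -0.352], [0.68, -0.364, 0.03])]
scalebar [([279, 172], 0.49, [0.756, 0.052], [0.747, 0.047, 0.01]), ([246, 204], 0.29, [0.544, 0.01], [0.468, -0.071, 0.103])]
calliper [([327, 198], 0.85, [0.769, -0.171], [0.76, -0.176, 0.012])]
brush [([229, 263], 0.81, [0.327, -0.141], [0.317, -0.152, 0.021])]
```

View pics/top0.png

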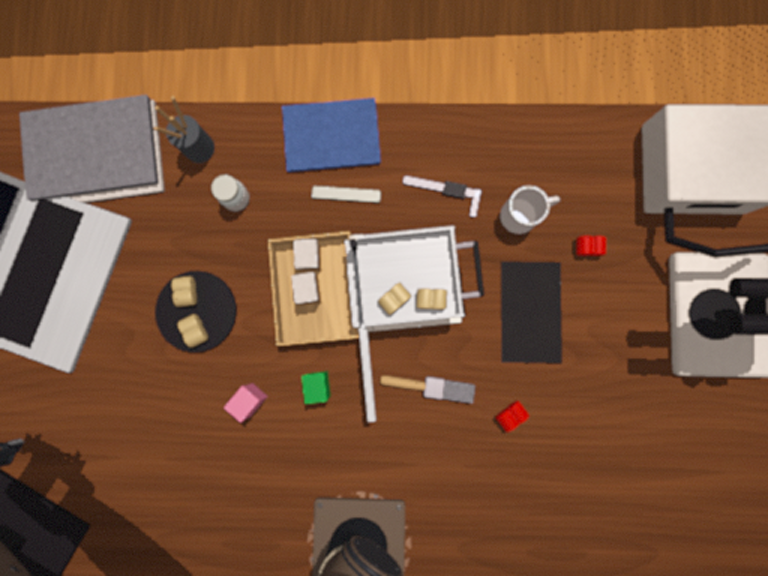

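View pics/side0.png

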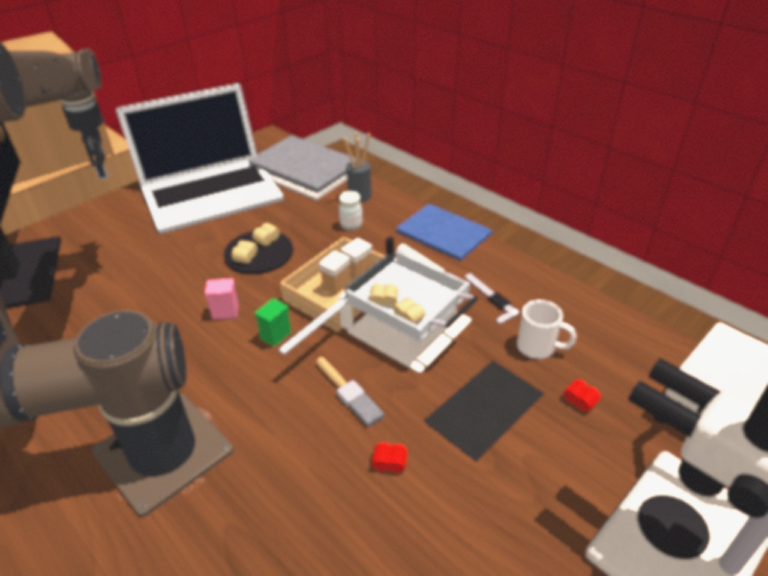

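Top view (1.5x pixels): the white cartons at (305,254) and (305,288) are in the box. The green (315,388) and pink (245,403) ones are look-alikes standing outside it. The plaster bones are at (184,291) and (192,331) on the disc and (395,298) and (432,299) on the tray. The red ones at (591,245) and (512,416) are look-alikes. The mat is at (531,311), the gate grip at (352,240) and the handle at (478,270).

```bash
cat >> h.py <<'E'
def blobs(c,region,zr,amin=15,show=True):
    """connected patches of the cloud in x0,x1,y0,y1 and height range: centre, rect size, long-axis yaw"""
    P=cloud(c); x0,x1,y0,y1=region
    m=((P[...,0]>x0)&(P[...,0]<x1)&(P[...,1]>y0)&(P[...,1]<y1)&(P[...,2]>zr[0])&(P[...,2]<zr[1])).astype(np.uint8)
    n,l,st,ce=cv2.connectedComponentsWithStats(m,connectivity=4); out=[]
    for i in range(1,n):
        if st[i,4]<amin: continue
        q=P[l==i]; (cx,cy),(w,h),a=cv2.minAreaRect((q[:,:2]*1000).astype(np.float32))
        if h>w: w,h,a=h,w,a+90
        a=(a+90)%180-90
        r=q[:,:2].mean(0).round(4).tolist(),[round(cx/1000,4),round(cy/1000,4)],[round(w),round(h)],round(a,1),np.percentile(q[:,2],[50,95]).round(3).tolist(),int(st[i,4])
        out.append(r); 
        if show: print(*r)
    return out
E
python3 - <<'E'
from h import *
c=ctrl.read_camera("top")
save(c,"crop0",(90,140,330,260),3.3)
print("carton");blobs(c,(.42,.72,.02,.24),(.072,.1))
print("box rim");blobs(c,(.38,.72,.02,.28),(.045,.065))
print("disc bones");blobs(c,(.38,.62,.25,.48),(.028,.06))
print("tray bones");blobs(c,(.45,.65,-.19,-.01),(.1,.14))
print("handle");blobs(c,(.5,.65,-.26,-.215),(.105,.14))
print("grip");blobs(c,(.58,.68,-.03,.06),(.135,.18),4)
print("gate etc");blobs(c,(.4,.68,-.03,.04),(.105,.125),4)
P=cloud(c); m=c["pixels"].max(-1)<45
q=P[m&(P[...,2]<.02)&(P[...,1]<-.29)&(P[...,1]>-.46)&(P[...,0]>.38)&(P[...,0]<.62)]
print("mat",cv2.minAreaRect((q[:,:2]*1000).astype(np.float32)))
E
```

```text
carton
[0.6077, 0.1183] [0.6086, 0.1183] [58, 46] 3.5 [0.085, 0.089] 284
[0.5821, 0.026] [0.5727, 0.0238] [131, 12] 6.3 [0.085, 0.088] 117
[0.5373, 0.1182] [0.5374, 0.1187] [58, 46] 9.0 [0.085, 0.088] 288
box rim
[0.5458, 0.141] [0.5399, 0.1052] [225, 172] 6.5 [0.055, 0.059] 344
[0.5811, 0.1151] [0.5812, 0.1163] [44, 3] -84.4 [0.052, 0.06] 16
disc bones
[0.529, 0.3847] [0.5302, 0.3871] [61, 41] 8.4 [0.044, 0.05] 254
[0.445, 0.362] [0.4451, 0.364] [59, 40] 27.5 [0.045, 0.05] 256
tray bones
[0.6445, -0.0585] [0.646, -0.0643] [106, 6] -83.9 [0.113, 0.118] 80
[0.6009, -0.1846] [0.5948, -0.1875] [112, 10] 6.6 [0.114, 0.117] 86
[0.5164, -0.0659] [0.5172, -0.0663] [61, 40] -48.7 [0.118, 0.122] 280
[0.5172, -0.1393] [0.5179, -0.14] [61, 40] 88.0 [0.118, 0.122] 282
[0.4745, -0.1016] [0.4746, -0.1013] [178, 5] -83.3 [0.114, 0.117] 111
handle
[0.5722, -0.2287] [0.5759, -0.2286] [110, 26] -0.1 [0.124, 0.127] 172
grip
[0.618, 0.0151] [0.6188, 0.0153] [18, 13] 12.6 [0.156, 0.16] 34
gate etc
[0.6393, -0.0096] [0.6395, -0.0092] [37, 6] -81.5 [0.114, 0.118] 28
[0.5398, 0.0062] [0.539, 0.0063] [145, 6] 6.7 [0.115, 0.118] 108
[0.4652, -0.0194] [0.4652, -0.0185] [19, 4] -79.8 [0.114, 0.115] 12
mat ((500.96856689453125, -366.02801513671875), (118.18513488769531, 210.04067993164062), 89.82442474365234)
```

View pics/crop0.png

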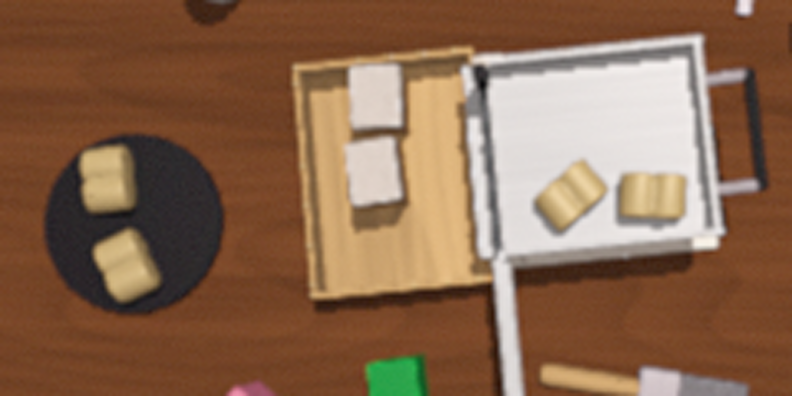

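```bash
cat >> h.py <<'E'
def pose():
    s=ctrl.get_state(); r=R.from_quat(s["tcp_rot"]).as_matrix()
    return [*s["eef_pos"],np.degrees(np.arctan2(r[1,1],r[0,1]))]
def plan(wps,start=None):
    """waypoints x,y,z,heading of tool y (deg): shift/turn in the tool axes of each leg's start, tool down"""
    p=list(start or pose()); print("from",np.round(p,4).tolist(),"t",round(ctrl.get_state()["time"],2))
    for w in wps:
        a=np.radians(p[3]); d=np.array(w[:3])-p[:3]; ty=np.array([np.cos(a),np.sin(a)]); tx=np.array([-ty[1],ty[0]])
        t=-((w[3]-p[3]+90)%180-90)
        print([round(float(v),4) for v in(d[:2]@tx,d[:2]@ty,-d[2])],round(t,1),"rows",round(max(np.linalg.norm(d)/.0417,abs(t)/7.16),1))
        p=[*w[:3],p[3]-t]
E
python3 - <<'E'
from h import *
plan([(.530,.386,.12,98.4),(.530,.386,.018,98.4)])
E
```

```text
from [0.2602, 0.6228, 0.2313, 67.3252] t 1.75
[-0.3403, -0.1145, 0.1113] -31.1 rows 9.0
[0.0, 0.0, 0.102] -0.0 rows 2.4
```

```bash
python3 -m inch '[[0,-0.17,-0.057,0.055,0],[0,-0.17,-0.057,0.055,0],[0,-0.17,-0.057,0.055,0],[0,-0.17,-0.057,0.055,0],[0,-0.17,-0.057,0.055,0]]' 40; python3 -m inch '[[0,-0.17,-0.057,0.055,-31],[0,-0.17,-0.057,0.055,-31],[0,-0.17,-0.057,0.055,-31],[0,-0.17,-0.057,0.055,-31],[0,-0.17,-0.057,0.055,-31]]'
python3 - <<'E'
from h import *
c=ctrl.read_camera("side"); 
c2=ctrl.read_camera("top"); blobs(c2,(.38,.62,.25,.48),(.028,.06))
plan([(.530,.386,.12,98.4),(.530,.386,.018,98.4)])
E
```

```text
time: 2.17
eef_pos: [0.3974, 0.5014, 0.1746]
tcp_rot: [0.198, 0.98, -0.001, -0.0]
contact_force: [-0.5, 0.4, 0.2]
opening: 1.0
finger_force: 0.0
time: 2.58
eef_pos: [0.5323, 0.3833, 0.1199]
tcp_rot: [-0.074, 0.997, -0.001, -0.0]
contact_force: [0.1, 0.2, -0.6]
opening: 1.001
finger_force: 0.0
[0.5191, 0.384] [0.5198, 0.3857] [40, 40] -83.3 [0.045, 0.049] 166
[0.445, 0.362] [0.4453, 0.3639] [59, 41] 28.7 [0.045, 0.049] 257
from [0.532, 0.3832, 0.1195, 98.063] t 2.68
[0.0016, 0.0031, -0.0005] -0.3 rows 0.1
[0.0, 0.0, 0.102] -0.0 rows 2.4
```

Position good; descend, grip, lift.

```bash
python3 -m inch '[[0,0.002,0.002,0.05,0],[0,0.002,0.002,0.09,0],[0,0.002,0.002,0.102,0],[0,0.002,0.002,0.102,0],[1,0.002,0.002,0.102,0]]' 40; python3 -m inch '[[1,0,0,0,0],[1,0,0,0,0],[1,0,0,0,0],[1,0,0,0,0],[1,0,0,0,0]]'; python3 -m inch '[[1,0,0,-0.03,0],[1,0,0,-0.08,0],[1,0,0,-0.12,0],[1,0,0,-0.16,0],[1,0,0,-0.16,0]]'
python3 - <<'E'
from h import *
S=np.array([.9934,.1149]);T=np.array([-.1149,.9934]);C=np.array([.562,-.091])
for a in((.042,.035),(.042,-.05)): print((C+a[0]*S+a[1]*T).round(4))
plan([(*(C+.042*S+.035*T),.18,96.6),(*(C+.042*S+.035*T),.094,96.6)])
E
```

```text
time: 3.1
eef_pos: [0.5265, 0.3887, 0.0186]
tcp_rot: [-0.073, 0.997, -0.0, -0.001]
contact_force: [0.1, 0.9, 0.7]
opening: 0.892
finger_force: 0.0
time: 3.52
eef_pos: [0.5295, 0.3895, 0.0226]
tcp_rot: [-0.073, 0.997, 0.001, 0.002]
contact_force: [-0.4, -0.2, 6.8]
opening: 0.459
finger_force: 42.0
time: 3.93
eef_pos: [0.5319, 0.3906, 0.1906]
tcp_rot: [-0.073, 0.997, 0.003, 0.008]
contact_force: [1.7, 0.9, 0.9]
opening: 0.46
finger_force: 41.2
[ 0.5997 -0.0514]
[ 0.6095 -0.1358]
from [0.5319, 0.3906, 0.1906, 98.327] t 3.93
[-0.003, -0.4471, 0.0106] 1.7 rows 10.7
[0.0, 0.0, 0.086] -0.0 rows 2.1
```

```bash
for i in 1; do python3 -m inch '[[1,-0.001,-0.15,-0.01,0],[1,-0.001,-0.15,-0.01,0],[1,-0.001,-0.15,-0.01,0],[1,-0.001,-0.15,-0.01,0]]'; python3 -m inch '[[1,-0.001,-0.15,0,1.7],[1,-0.001,-0.15,0,1.7],[1,-0.001,-0.15,0,1.7],[1,-0.001,-0.15,0,1.7]]';  python3 -m inch '[[1,0,-0.147,0,0],[1,0,-0.147,0,0],[1,0,-0.147,0,0],[1,0,-0.147,0,0],[1,0,-0.147,0,0]]'; done
python3 - <<'E'
from h import *
plan([(.5997,-.0514,.13,96.6),(.5997,-.0514,.098,96.6)])
E
```

```text
time: 4.27
eef_pos: [0.5506, 0.2369, 0.1899]
tcp_rot: [-0.072, 0.997, -0.001, 0.0]
contact_force: [0.8, 0.3, 0.2]
opening: 0.458
finger_force: 41.2
time: 4.6
eef_pos: [0.5733, 0.0881, 0.1897]
tcp_rot: [-0.057, 0.998, -0.001, 0.0]
contact_force: [0.0, 0.3, -0.4]
opening: 0.459
finger_force: 41.2
time: 5.02
eef_pos: [0.5904, -0.0591, 0.1897]
tcp_rot: [-0.055, 0.998, -0.001, 0.001]
contact_force: [0.4, 0.9, -0.8]
opening: 0.462
finger_force: 26.3
from [0.5904, -0.0591, 0.1897, 96.3105] t 5.02
[-0.0101, 0.0066, 0.0597] -0.3 rows 1.5
[0.0, 0.0, 0.032] -0.0 rows 0.8
```

```bash
python3 -m inch '[[1,-0.01,0.006,0.03,0],[1,-0.01,0.006,0.06,0],[1,-0.01,0.006,0.085,0],[1,-0.01,0.006,0.092,0],[1,-0.01,0.006,0.092,0]]' 40; 
python3 - <<'E'
from h import *
c=ctrl.read_camera("side"); save(c,"s1",(200,140,360,260),4)
print(pose())
E
```

```text
time: 5.43
eef_pos: [0.5985, -0.0463, 0.0966]
tcp_rot: [-0.058, 0.998, 0.0, -0.001]
contact_force: [0.0, -0.7, -0.6]
opening: 0.457
finger_force: 47.6
[np.float64(0.5990867479404145), np.float64(-0.046376234357322195), np.float64(0.0973231403887721), np.float64(96.65854359277382)]
```

View pics/s1.png

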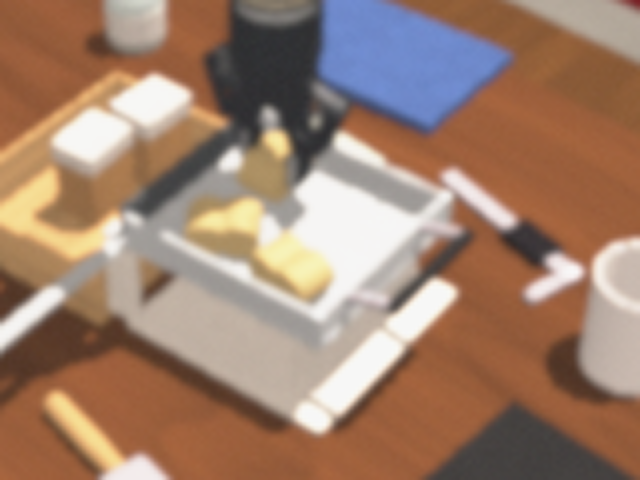

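The bone turned between the fingers at the slackening (pixel 268,165), but it hangs just over the tray floor, so I release it.

```bash
python3 -m inch '[[0.4,0,0,0,0],[0.35,0,0,0,0],[0.35,0,0,0,0],[0.35,0,0,-0.03,0],[0.35,0,0,-0.07,0]]'; python3 -m inch '[[0.35,0,0,-0.04,0],[0.35,0,0.12,-0.04,0],[0.35,0,0.14,-0.04,0],[0.35,0,0.17,-0.04,0],[0,0,0.18,-0.04,0]]'
python3 - <<'E'
from h import *
c=ctrl.read_camera("top"); save(c,"t1",(90,140,330,260),3.3)
print("disc");blobs(c,(.38,.62,.25,.48),(.028,.06))
print("tray");blobs(c,(.45,.65,-.19,-.01),(.09,.16),60)
plan([(.4451,.364,.14,117.5),(.4451,.364,.023,117.5)])
E
```

```text
time: 5.9
eef_pos: [0.5962, -0.0464, 0.1636]
tcp_rot: [-0.058, 0.998, 0.002, -0.005]
contact_force: [1.0, 0.1, -0.9]
opening: 0.651
finger_force: 0.0
time: 6.32
eef_pos: [0.5799, 0.1198, 0.2085]
tcp_rot: [-0.057, 0.998, 0.0, 0.001]
contact_force: [2.0, -0.2, 0.4]
opening: 0.779
finger_force: 0.0
disc
[0.4451, 0.3621] [0.4458, 0.3635] [59, 41] 26.4 [0.044, 0.049] 256
tray
[0.6443, -0.0577] [0.6457, -0.0612] [100, 6] -83.6 [0.112, 0.117] 98
[0.5979, -0.1847] [0.5953, -0.1867] [109, 11] 5.1 [0.113, 0.117] 98
[0.5984, -0.0459] [0.6, -0.0458] [60, 40] 6.1 [0.118, 0.122] 270
[0.5162, -0.066] [0.517, -0.0664] [61, 40] -47.6 [0.118, 0.122] 282
[0.5168, -0.1395] [0.5176, -0.1401] [61, 39] 88.1 [0.118, 0.122] 285
[0.4744, -0.1007] [0.4745, -0.1009] [179, 5] -83.3 [0.114, 0.117] 115
from [0.5782, 0.127, 0.2082, 96.8689] t 6.37
[0.1038, 0.2513, 0.0682] -20.6 rows 6.7
[0.0, 0.0, 0.117] -0.0 rows 2.8
```

View pics/t1.png

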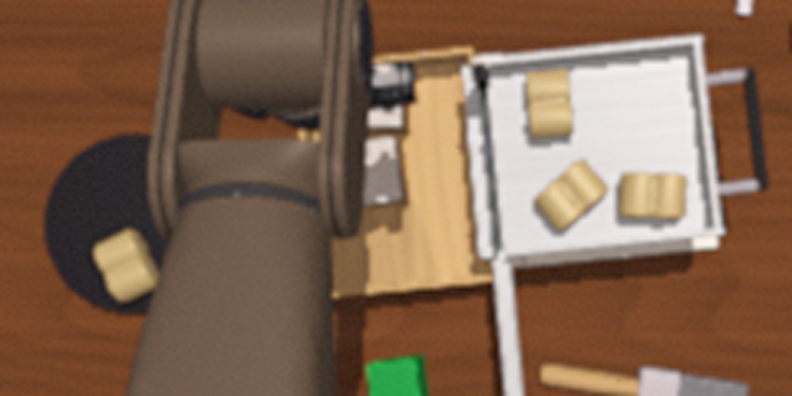

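The first bone lies flat on the tray (548,103), and the corner at (640,100) is free for the second. The remaining disc bone is at (127,265).

```bash
python3 -m inch '[[0,0.05,0.125,0.03,-10],[0,0.05,0.125,0.03,-10],[0,0.05,0.125,0.03,-10],[0,0.05,0.125,0.03,-10]]'; python3 -m inch '[[0,0.031,0.134,0.038,-10.5],[0,0.031,0.134,0.038,-10.5],[0,0.031,0.134,0.038,-10.5],[0,0.031,0.134,0.038,-10.5],[0,0.031,0.134,0.038,-10.5]]'
python3 - <<'E'
from h import *
plan([(.4451,.364,.14,117.5),(.4451,.364,.023,117.5)])
E
```

```text
time: 6.7
eef_pos: [0.5125, 0.2402, 0.176]
tcp_rot: [-0.146, 0.989, 0.001, -0.002]
contact_force: [0.1, -0.1, -0.3]
opening: 1.002
finger_force: 0.0
time: 7.12
eef_pos: [0.4453, 0.3583, 0.138]
tcp_rot: [-0.237, 0.972, 0.0, -0.001]
contact_force: [-0.5, 0.1, 0.2]
opening: 1.003
finger_force: 0.0
from [0.4453, 0.3583, 0.138, 117.3732] t 7.12
[-0.0024, 0.0051, -0.002] -0.1 rows 0.1
[0.0, 0.0, 0.117] -0.0 rows 2.8
```

```bash
python3 -m inch '[[0,-0.002,0.003,0.05,0],[0,-0.002,0.003,0.09,0],[0,-0.002,0.003,0.114,0],[0,-0.002,0.003,0.114,0],[1,-0.002,0.003,0.114,0]]' 60; python3 -m inch '[[1,0,0,0,0],[1,0,0,0,0],[1,0,0,0,0],[1,0,0,0,0],[1,0,0,0,0]]'; python3 -m inch '[[1,0,0,-0.03,0],[1,0,0,-0.08,0],[1,0,0,-0.12,0],[1,0,0,-0.16,0],[1,0,0,-0.17,0]]'
python3 - <<'E'
from h import *
plan([(.5,.2,.195,107),(.555,.04,.195,96.6),(.6095,-.1358,.195,96.6),(.6095,-.1358,.098,96.6)])
E
```

```text
time: 7.53
eef_pos: [0.4481, 0.3585, 0.0243]
tcp_rot: [-0.234, 0.972, -0.001, -0.002]
contact_force: [0.7, 0.3, 0.7]
opening: 0.882
finger_force: 0.0
time: 7.95
eef_pos: [0.451, 0.361, 0.0289]
tcp_rot: [-0.235, 0.972, 0.001, 0.003]
contact_force: [0.7, -0.4, 6.2]
opening: 0.454
finger_force: 61.9
time: 8.37
eef_pos: [0.4512, 0.3616, 0.2043]
tcp_rot: [-0.235, 0.972, 0.002, 0.006]
contact_force: [2.3, 0.5, 0.2]
opening: 0.458
finger_force: 61.1
from [0.4512, 0.3616, 0.2043, 117.1432] t 8.37
[0.0303, -0.166, 0.0093] 10.1 rows 4.1
[-0.0058, -0.1691, -0.0] 10.4 rows 4.1
[-0.0339, -0.1809, -0.0] -0.0 rows 4.4
[0.0, 0.0, 0.097] -0.0 rows 2.3
```

```bash
python3 -m inch '[[1,0.03,-0.166,0.004,10],[1,0.03,-0.166,0.004,10],[1,0.03,-0.166,0.004,10],[1,0.03,-0.166,0.004,10],[1,0.03,-0.166,0.004,10]]'; python3 -m inch '[[1,-0.006,-0.169,0,10.4],[1,-0.006,-0.169,0,10.4],[1,-0.006,-0.169,0,10.4],[1,-0.006,-0.169,0,10.4],[1,-0.006,-0.169,0,10.4]]'; python3 -m inch '[[1,-0.034,-0.181,0,0],[1,-0.034,-0.181,0,0],[1,-0.034,-0.181,0,0],[1,-0.034,-0.181,0,0],[1,-0.034,-0.181,0,0]]'
python3 - <<'E'
from h import *
plan([(.6095,-.1358,.195,96.6),(.6095,-.1358,.102,96.6)])
E
```

```text
time: 8.78
eef_pos: [0.4991, 0.193, 0.1923]
tcp_rot: [-0.146, 0.989, -0.001, 0.001]
contact_force: [-0.2, -0.0, -0.4]
opening: 0.453
finger_force: 61.1
time: 9.2
eef_pos: [0.555, 0.0331, 0.1927]
tcp_rot: [-0.056, 0.998, -0.002, 0.002]
contact_force: [-0.1, -0.3, 0.2]
opening: 0.455
finger_force: 61.1
time: 9.62
eef_pos: [0.6089, -0.1411, 0.1923]
tcp_rot: [-0.057, 0.998, -0.001, 0.001]
contact_force: [-0.4, 0.9, -0.3]
opening: 0.45
finger_force: 61.2
from [0.6089, -0.1411, 0.1923, 96.5561] t 9.62
[-0.0012, 0.0052, -0.0027] -0.0 rows 0.1
[0.0, 0.0, 0.093] -0.0 rows 2.2
```

```bash
python3 -m inch '[[1,-0.001,0.005,0.04,0],[1,-0.001,0.005,0.075,0],[1,-0.001,0.005,0.089,0],[1,-0.001,0.005,0.091,0],[1,-0.001,0.005,0.091,0]]'; python3 -m inch '[[0.4,0,0,0,0],[0.4,0,0,0,0],[0.4,0,0,0,0],[0.4,0,0,-0.03,0],[0.4,0,0,-0.07,0]]'; python3 -m inch '[[0.4,0,0,-0.05,0],[0.35,0,0.05,-0.06,0],[0,0,0.1,-0.06,0],[0,0,0.13,-0.06,0],[0,0,0.16,-0.06,0]]'; python3 -m inch '[[0,0.05,0.1,0,0],[0,0.05,0.1,0,0],[0,0.05,0.1,0,0]]'
python3 - <<'E'
from h import *
c=ctrl.read_camera("top")
print("tray");blobs(c,(.45,.65,-.19,-.01),(.09,.16),60)
print("carton");blobs(c,(.42,.72,.06,.24),(.072,.1))
plan([(.5374,.1185,.15,97),(.5374,.1185,.04,97)])
E
```

```text
time: 10.03
eef_pos: [0.6084, -0.1312, 0.1012]
tcp_rot: [-0.059, 0.998, 0.0, -0.0]
contact_force: [0.2, -0.5, -0.9]
opening: 0.448
finger_force: 63.1
time: 10.45
eef_pos: [0.6051, -0.1306, 0.1661]
tcp_rot: [-0.059, 0.998, 0.002, -0.005]
contact_force: [1.3, 0.2, 0.4]
opening: 0.598
finger_force: 0.0
time: 10.87
eef_pos: [0.5893, 0.0288, 0.2319]
tcp_rot: [-0.058, 0.998, 0.0, 0.001]
contact_force: [0.9, 0.7, -0.1]
opening: 1.001
finger_force: 0.0
time: 11.12
eef_pos: [0.5261, 0.1231, 0.2304]
tcp_rot: [-0.059, 0.998, 0.0, -0.0]
contact_force: [0.3, 0.0, 0.7]
opening: 1.003
finger_force: 0.0
tray
[0.6444, -0.0592] [0.6459, -0.0632] [104, 6] -83.1 [0.112, 0.118] 101
[0.5982, -0.1847] [0.5934, -0.1874] [109, 10] 5.5 [0.113, 0.117] 98
[0.6044, -0.1298] [0.6063, -0.1307] [61, 40] 6.2 [0.118, 0.122] 277
[0.5984, -0.046] [0.6001, -0.0463] [61, 41] 6.0 [0.118, 0.122] 272
[0.5162, -0.0659] [0.5169, -0.0666] [62, 41] -45.8 [0.118, 0.122] 282
[0.517, -0.1395] [0.5183, -0.1399] [61, 41] 87.9 [0.118, 0.122] 285
[0.4744, -0.1012] [0.4746, -0.1009] [179, 5] -83.3 [0.114, 0.117] 113
carton
[0.6091, 0.1149] [0.6084, 0.1173] [57, 44] 3.3 [0.085, 0.089] 244
[0.5217, 0.1127] [0.5228, 0.1142] [42, 27] -81.2 [0.084, 0.088] 111
from [0.5239, 0.1261, 0.2303, 96.9761] t 11.17
[-0.0125, -0.0092, 0.0803] -0.0 rows 2.0
[0.0, 0.0, 0.11] -0.0 rows 2.6
```

```bash
python3 -m inch '[[0,-0.0125,-0.009,0.04,-2],[0,-0.0125,-0.009,0.08,-2],[0,-0.0125,-0.009,0.08,-2],[0,-0.0125,-0.009,0.08,-2]]'; python3 -m inch '[[0,0,0,0.04,0],[0,0,0,0.08,0],[0,0,0,0.11,0],[0,0,0,0.11,0],[1,0,0,0.11,0]]' 50; python3 -m inch '[[1,0,0,0,0],[1,0,0,0,0],[1,0,0,0,0],[1,0,0,0,0],[1,0,0,0,0]]'; python3 -m inch '[[1,0,0,-0.04,0],[1,0,0,-0.08,0],[1,0,0,-0.12,0],[1,0,0,-0.16,0],[1,0,0,-0.19,0]]'
python3 - <<'E'
from h import *
plan([(.52,-.05,.23,93),(.50,-.21,.23,90),(.46,-.366,.23,90),(.46,-.366,.045,90)])
E
```

```text
time: 11.5
eef_pos: [0.5396, 0.1128, 0.1481]
tcp_rot: [-0.076, 0.997, 0.0, -0.003]
contact_force: [0.5, -0.2, 0.9]
opening: 1.001
finger_force: 0.0
time: 11.92
eef_pos: [0.5422, 0.1127, 0.0415]
tcp_rot: [-0.076, 0.997, 0.0, -0.0]
contact_force: [-0.4, -0.2, 0.0]
opening: 0.879
finger_force: 0.0
time: 12.33
eef_pos: [0.5447, 0.113, 0.0442]
tcp_rot: [-0.076, 0.997, -0.0, 0.004]
contact_force: [-1.0, 0.2, 6.8]
opening: 0.508
finger_force: 52.1
time: 12.75
eef_pos: [0.5425, 0.1129, 0.2356]
tcp_rot: [-0.076, 0.997, -0.0, 0.003]
contact_force: [0.4, 0.1, -0.9]
opening: 0.511
finger_force: 51.3
from [0.5425, 0.1129, 0.2356, 98.7301] t 12.75
[0.047, -0.1576, 0.0056] 5.7 rows 3.9
[0.0283, -0.1587, -0.0] 3.0 rows 3.9
[0.04, -0.156, -0.0] -0.0 rows 3.9
[0.0, 0.0, 0.185] -0.0 rows 4.4
```

```bash
python3 -m inch '[[1,0.047,-0.158,0,5.7],[1,0.047,-0.158,0,5.7],[1,0.047,-0.158,0,5.7],[1,0.047,-0.158,0,5.7],[1,0.047,-0.158,0,5.7]]'; python3 -m inch '[[1,0.028,-0.159,0,3],[1,0.028,-0.159,0,3],[1,0.028,-0.159,0,3],[1,0.028,-0.159,0,3],[1,0.028,-0.159,0,3]]'; python3 -m inch '[[1,0.04,-0.156,0,0],[1,0.04,-0.156,0,0],[1,0.04,-0.156,0,0],[1,0.04,-0.156,0,0],[1,0.04,-0.156,0,0]]';
python3 - <<'E'
from h import *
plan([(.46,-.366,.10,90),(.46,-.366,.045,90)])
E
```

```text
time: 13.17
eef_pos: [0.5184, -0.0562, 0.2316]
tcp_rot: [-0.023, 1.0, -0.002, 0.001]
contact_force: [0.5, -0.1, -0.9]
opening: 0.505
finger_force: 51.7
time: 13.58
eef_pos: [0.4988, -0.2161, 0.2315]
tcp_rot: [0.003, 1.0, -0.002, 0.001]
contact_force: [0.6, 0.1, -0.4]
opening: 0.51
finger_force: 51.9
time: 14.0
eef_pos: [0.4581, -0.3718, 0.2312]
tcp_rot: [0.002, 1.0, -0.002, 0.0]
contact_force: [-0.7, -0.1, -0.6]
opening: 0.51
finger_force: 52.0
from [0.4581, -0.3718, 0.2312, 89.724] t 14.0
[-0.0019, 0.0058, 0.1312] -0.3 rows 3.2
[0.0, 0.0, 0.055] -0.0 rows 1.3
```

```bash
python3 -m inch '[[1,-0.002,0.005,0.04,0],[1,-0.002,0.005,0.08,0],[1,-0.002,0.005,0.12,0],[1,-0.002,0.005,0.15,0],[1,-0.002,0.005,0.17,0]]'; python3 -m inch '[[1,0,0,0.01,0],[1,0,0,0.017,0],[1,0,0,0.017,0]]'; python3 -m inch '[[0.3,0,0,0,0],[0,0,0,0,0],[0,0,0,0,0],[0,0,0,0,0]]'; python3 -m inch '[[0,0,0,-0.02,0],[0,0,0,-0.06,0],[0,0,0,-0.1,0],[0,0,0,-0.14,0],[0,0,0,-0.18,0]]'
python3 - <<'E'
from h import *
c=ctrl.read_camera("side")
print("mat");blobs(c,(.39,.62,-.44,-.29),(.078,.1))
c=ctrl.read_camera("top")
print("mat");blobs(c,(.39,.62,-.44,-.29),(.078,.1))
print("carton");blobs(c,(.42,.72,.04,.24),(.072,.1))
plan([(.51,-.19,.23,93),(.56,-.03,.23,95),(.608,.118,.23,94),(.608,.118,.04,94)])
E
```

```text
time: 14.42
eef_pos: [0.4604, -0.3588, 0.0568]
tcp_rot: [-0.0, 1.0, 0.002, -0.002]
contact_force: [-0.8, -0.8, -0.8]
opening: 0.508
finger_force: 51.9
time: 14.67
eef_pos: [0.4623, -0.3616, 0.044]
tcp_rot: [-0.0, 1.0, -0.0, 0.0]
contact_force: [-0.6, -0.2, -0.5]
opening: 0.51
finger_force: 51.9
time: 15.0
eef_pos: [0.4622, -0.3623, 0.0446]
tcp_rot: [-0.0, 1.0, -0.001, 0.001]
contact_force: [-0.1, 0.2, 0.4]
opening: 0.994
finger_force: 0.0
time: 15.42
eef_pos: [0.4614, -0.3615, 0.2257]
tcp_rot: [-0.0, 1.0, -0.0, 0.0]
contact_force: [0.9, -1.6, -0.4]
opening: 0.996
finger_force: 0.0
mat
[0.4518, -0.3614] [0.454, -0.3606] [60, 47] -0.2 [0.084, 0.086] 298
mat
[0.4503, -0.3488] [0.4542, -0.3434] [46, 43] 45.6 [0.083, 0.086] 109
carton
[0.6073, 0.1179] [0.6081, 0.1179] [57, 46] 1.6 [0.085, 0.088] 288
from [0.4647, -0.3651, 0.2337, 90.0204] t 15.52
[-0.0453, 0.175, 0.0037] -3.0 rows 4.3
[-0.0583, 0.1572, -0.0] -2.0 rows 4.0
[-0.0607, 0.1433, -0.0] 1.0 rows 3.7
[0.0, 0.0, 0.19] -0.0 rows 4.6
```

```bash
python3 -m inch '[[0,-0.045,0.175,0,-3],[0,-0.045,0.175,0,-3],[0,-0.045,0.175,0,-3],[0,-0.045,0.175,0,-3],[0,-0.045,0.175,0,-3]]'; python3 -m inch '[[0,-0.058,0.157,0,-2],[0,-0.058,0.157,0,-2],[0,-0.058,0.157,0,-2],[0,-0.058,0.157,0,-2],[0,-0.058,0.157,0,-2]]';python3 -m inch '[[0,-0.06,0.143,0,1],[0,-0.06,0.143,0,1],[0,-0.06,0.143,0,1],[0,-0.06,0.143,0,1],[0,-0.06,0.143,0,1]]'; python3 - <<'E'
from h import *
plan([(.608,.118,.08,94),(.608,.118,.04,94)])
E
```

```text
time: 15.93
eef_pos: [0.5068, -0.1822, 0.2232]
tcp_rot: [-0.028, 1.0, 0.001, 0.0]
contact_force: [0.3, -0.5, -0.5]
opening: 1.004
finger_force: 0.0
time: 16.35
eef_pos: [0.557, -0.0207, 0.2234]
tcp_rot: [-0.047, 0.999, 0.001, 0.001]
contact_force: [0.1, -0.6, -0.6]
opening: 0.998
finger_force: 0.0
time: 16.77
eef_pos: [0.604, 0.1255, 0.2232]
tcp_rot: [-0.037, 0.999, 0.001, 0.0]
contact_force: [-0.9, -0.2, -0.2]
opening: 1.001
finger_force: 0.0
from [0.604, 0.1255, 0.2232, 94.2964] t 16.77
[-0.0034, -0.0078, 0.1432] 0.3 rows 3.4
[0.0, 0.0, 0.04] -0.0 rows 1.0
```

```bash
python3 -m inch '[[0,-0.003,-0.008,0.04,0],[0,-0.003,-0.008,0.08,0],[0,-0.003,-0.008,0.12,0],[0,-0.003,-0.008,0.15,0],[0,-0.003,-0.008,0.183,0]]' 50; python3 -m inch '[[0,0,0,0,0],[1,0,0,0,0],[1,0,0,0,0],[1,0,0,0,0],[1,0,0,0,0]]';python3 -m inch '[[1,0,0,0,0],[1,0,0,0,0],[1,0,0,-0.03,0],[1,0,0,-0.07,0],[1,0,0,-0.11,0]]'; python3 -m inch '[[1,0,0,-0.04,0],[1,0,0,-0.08,0],[1,0,0,-0.085,0],[1,0,0,-0.085,0]]'
python3 - <<'E'
from h import *
c=ctrl.read_camera("side");print("mat");blobs(c,(.37,.63,-.45,-.29),(.078,.1))
plan([(.57,-.05,.235,92),(.56,-.21,.235,90),(.548,-.364,.235,90),(.548,-.364,.045,90)])
E
```

```text
time: 17.18
eef_pos: [0.6064, 0.1122, 0.0386]
tcp_rot: [-0.035, 0.999, -0.0, -0.0]
contact_force: [1.0, -0.6, -0.3]
opening: 1.003
finger_force: 0.0
time: 17.6
eef_pos: [0.6096, 0.1131, 0.0441]
tcp_rot: [-0.035, 0.999, 0.0, 0.003]
contact_force: [0.2, 0.0, -0.5]
opening: 0.511
finger_force: 51.6
time: 18.02
eef_pos: [0.6055, 0.113, 0.1504]
tcp_rot: [-0.035, 0.999, -0.0, -0.002]
contact_force: [1.4, -0.5, -0.8]
opening: 0.508
finger_force: 51.6
time: 18.35
eef_pos: [0.609, 0.1132, 0.2408]
tcp_rot: [-0.035, 0.999, -0.0, 0.005]
contact_force: [0.5, 1.0, -0.4]
opening: 0.509
finger_force: 51.6
mat
[0.4522, -0.3615] [0.4525, -0.3605] [60, 46] -1.4 [0.084, 0.087] 296
from [0.6073, 0.1131, 0.237, 94.0323] t 18.4
[0.0487, -0.1601, 0.002] 2.0 rows 4.0
[0.0156, -0.1596, -0.0] 2.0 rows 3.8
[0.012, -0.154, -0.0] -0.0 rows 3.7
[0.0, 0.0, 0.19] -0.0 rows 4.6
```

```bash
python3 -m inch '[[1,0.049,-0.16,0,2],[1,0.049,-0.16,0,2],[1,0.049,-0.16,0,2],[1,0.049,-0.16,0,2],[1,0.049,-0.16,0,2]]'; python3 -m inch '[[1,0.016,-0.16,0,2],[1,0.016,-0.16,0,2],[1,0.016,-0.16,0,2],[1,0.016,-0.16,0,2],[1,0.016,-0.16,0,2]]'; python3 -m inch '[[1,0.012,-0.152,0,0],[1,0.012,-0.152,0,0],[1,0.012,-0.152,0,0],[1,0.012,-0.152,0,0],[1,0.012,-0.152,0,0]]'; python3 -m inch '[[1,0,0,0.04,0],[1,0,0,0.08,0],[1,0,0,0.12,0],[1,0,0,0.15,0],[1,0,0,0.17,0]]'
python3 - <<'E'
from h import *
plan([(.548,-.364,.045,90)])
E
```

```text
time: 18.82
eef_pos: [0.5664, -0.0556, 0.2317]
tcp_rot: [-0.015, 1.0, -0.001, -0.003]
contact_force: [-0.2, -0.2, -1.5]
opening: 0.51
finger_force: 52.0
time: 19.23
eef_pos: [0.5571, -0.2155, 0.232]
tcp_rot: [0.003, 1.0, -0.0, -0.002]
contact_force: [-0.0, 0.2, -0.9]
opening: 0.512
finger_force: 52.1
time: 19.65
eef_pos: [0.5451, -0.3663, 0.2317]
tcp_rot: [0.002, 1.0, 0.001, -0.002]
contact_force: [-0.2, 1.3, -1.8]
opening: 0.508
finger_force: 52.2
time: 20.07
eef_pos: [0.5439, -0.3579, 0.0578]
tcp_rot: [-0.0, 1.0, 0.004, -0.004]
contact_force: [-0.6, 0.5, -1.4]
opening: 0.508
finger_force: 52.1
from [0.5439, -0.3579, 0.0578, 90.0452] t 20.07
[-0.0041, -0.0061, 0.0128] 0.0 rows 0.4
```

```bash
python3 -m inch '[[1,-0.002,-0.001,0.01,0],[1,-0.002,-0.001,0.016,0],[1,-0.002,-0.001,0.016,0]]'; python3 -m inch '[[0.3,0,0,0,0],[0,0,0,0,0],[0,0,0,0,0],[0,0,0,0,0]]'; python3 -m inch '[[0,0,0,-0.02,0],[0,0,0,-0.06,0],[0,0,0,-0.1,0],[0,0,0,-0.14,0],[0,0,0,-0.18,0]]'; python3 -m inch '[[0,-0.04,0.17,0,0],[0,-0.04,0.17,0,0],[0,-0.04,0.17,0,0],[0,-0.04,0.17,0,0],[0,-0.04,0.17,0,-7]]'; python3 -m inch '[[0,0,0,0,0]]'
python3 - <<'E'
from h import *
c=ctrl.read_camera("side");print("mat s");blobs(c,(.37,.63,-.45,-.29),(.075,.1))
c=ctrl.read_camera("top"); print("mat t");blobs(c,(.37,.63,-.45,-.29),(.075,.1)); save(c,"t2",(90,100,410,300),2.5)
print("bones");blobs(c,(.4,.66,-.19,.48),(.11,.13),150)
plan([(.6188,.0153,.22,96.6),(.6188,.0153,.13,96.6)])
E
```

```text
time: 20.32
eef_pos: [0.5485, -0.362, 0.0474]
tcp_rot: [-0.001, 1.0, 0.001, -0.001]
contact_force: [-0.4, -0.1, -0.5]
opening: 0.512
finger_force: 52.1
time: 20.65
eef_pos: [0.55, -0.3643, 0.0514]
tcp_rot: [-0.0, 1.0, -0.001, 0.001]
contact_force: [0.3, 0.4, 0.1]
opening: 0.998
finger_force: 0.0
time: 21.07
eef_pos: [0.5489, -0.3634, 0.2323]
tcp_rot: [-0.0, 1.0, -0.0, 0.001]
contact_force: [1.2, -0.6, -0.0]
opening: 0.996
finger_force: 0.0
time: 21.48
eef_pos: [0.5899, -0.1879, 0.2307]
tcp_rot: [-0.064, 0.998, 0.001, 0.001]
contact_force: [0.8, -0.7, 0.5]
opening: 1.002
finger_force: 0.0
time: 21.57
eef_pos: [0.5896, -0.1905, 0.2306]
tcp_rot: [-0.064, 0.998, -0.0, 0.001]
contact_force: [-0.6, -0.5, 0.0]
opening: 1.0
finger_force: 0.0
mat s
[0.5438, -0.363] [0.5463, -0.3604] [62, 48] 0.6 [0.083, 0.087] 278
[0.4509, -0.3617] [0.4543, -0.3606] [62, 46] -0.4 [0.084, 0.087] 312
mat t
[0.5502, -0.3614] [0.5497, -0.3621] [58, 46] -0.4 [0.083, 0.086] 303
[0.4563, -0.3608] [0.4564, -0.3612] [55, 46] 0.1 [0.083, 0.087] 304
bones
[0.5994, -0.0459] [0.5998, -0.0458] [59, 40] 6.7 [0.118, 0.122] 251
[0.5169, -0.0666] [0.517, -0.0663] [59, 40] -48.7 [0.118, 0.122] 258
from [0.5891, -0.1936, 0.2302, 96.9151] t 21.67
[-0.0546, 0.2038, 0.0102] 0.3 rows 5.1
[0.0, 0.0, 0.09] -0.0 rows 2.2
```

View pics/t2.png

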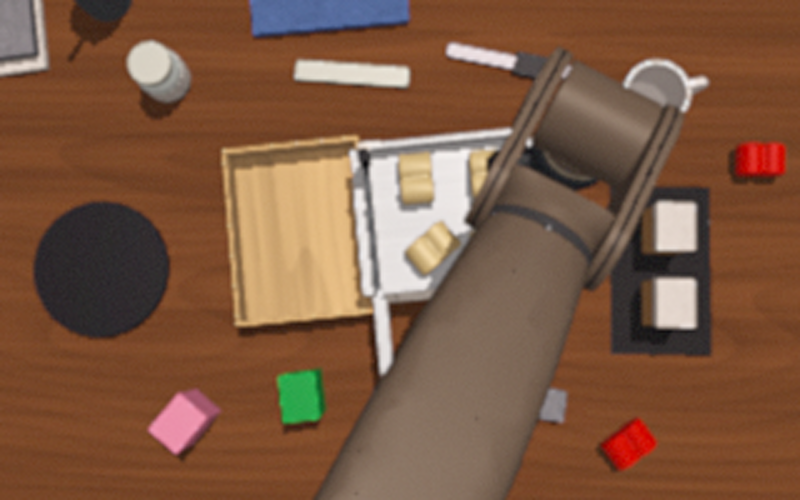

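Two cartons stand on the mat (670,228) and (670,303), all bones are on the tray, and the box and disc are empty. Next is the gate grip at (363,158).

```bash
python3 -m inch '[[0.4,-0.055,0.204,0.01,0],[0.4,-0.055,0.204,0.01,0],[0.4,-0.055,0.204,0.01,0],[0.4,-0.055,0.204,0.01,0],[0.4,-0.055,0.204,0.01,0]]' 40; python3 -m inch '[[0.4,0,0,0,0],[0.4,0,0,0,0]]'; python3 - <<'E'
from h import *
plan([(.6188,.0153,.13,96.6)])
E
```

```text
time: 22.08
eef_pos: [0.6186, 0.0122, 0.2199]
tcp_rot: [-0.058, 0.998, -0.0, 0.0]
contact_force: [-0.1, -0.9, 0.7]
opening: 0.597
finger_force: 0.0
time: 22.25
eef_pos: [0.6184, 0.0129, 0.2195]
tcp_rot: [-0.061, 0.998, -0.0, -0.0]
contact_force: [-0.3, 0.6, 0.2]
opening: 0.6
finger_force: 0.0
from [0.6184, 0.0129, 0.2195, 97.0178] t 22.25
[-0.0007, 0.0023, 0.0895] 0.4 rows 2.1
```

```bash
python3 -m inch '[[0.4,0,0.002,0.04,0],[0.4,0,0.002,0.08,0],[0.4,0,0.002,0.09,0],[0.4,0,0.002,0.09,0],[1,0,0.002,0.09,0]]' 40; python3 -m inch '[[1,0,0,0,0],[1,0,0,0,0],[1,0,0,0,0],[1,0,0,0,0],[1,0,0,0,0]]';python3 -m inch '[[1,0.02,0,0,0],[1,0.04,0,0,0],[1,0.06,0,0,0],[1,0.08,0,0,0],[1,0.09,0,0,0]]'
```

```text
time: 22.67
eef_pos: [0.6182, 0.0128, 0.13]
tcp_rot: [-0.06, 0.998, -0.0, -0.0]
contact_force: [0.4, 0.4, 0.3]
opening: 0.471
finger_force: 0.0
time: 23.08
eef_pos: [0.6198, 0.0152, 0.1329]
tcp_rot: [-0.061, 0.998, 0.0, 0.003]
contact_force: [-1.1, 2.8, 6.3]
opening: 0.151
finger_force: 41.4
time: 23.5
eef_pos: [0.5295, 0.0046, 0.1329]
tcp_rot: [-0.061, 0.998, 0.001, 0.003]
contact_force: [1.4, 6.4, 6.0]
opening: 0.154
finger_force: 41.5
```

```bash
python3 -m inch '[[1,0.02,0.001,0,0],[1,0.04,0.001,0,0],[1,0.06,0.001,0,0],[1,0.08,0.001,0,0],[1,0.086,0.001,0,0]]';python3 -m inch '[[1,0.003,0,0,0],[1,0.003,0,0,0]]'
```

```text
time: 23.92
eef_pos: [0.4457, -0.0052, 0.1331]
tcp_rot: [-0.06, 0.998, 0.0, 0.006]
contact_force: [18.2, 10.0, -4.7]
opening: 0.154
finger_force: 40.0
time: 24.08
eef_pos: [0.4458, -0.0051, 0.1331]
tcp_rot: [-0.06, 0.998, 0.001, 0.01]
contact_force: [14.4, 9.9, -2.2]
opening: 0.153
finger_force: 40.3
```

```bash
python3 -m inch '[[1,-0.003,0,0,0],[0.5,-0.003,0,0,0],[0.4,-0.003,0,0,0],[0.4,-0.003,0,0,0],[0.4,-0.003,0,-0.03,0]]'; python3 -m inch '[[0.4,0,0,-0.04,0],[0.4,0,0,-0.08,0],[0.4,0,0.05,-0.08,0],[0.4,0,0.1,-0.08,0]]';python3 - <<'E'
from h import *
c=ctrl.read_camera("top"); P=cloud(c); m=(c["pixels"].max(-1)<70)&(P[...,2]>.1)&(P[...,2]<.14)
def rect(x0,x1,y0,y1):
    q=P[m&(P[...,0]>x0)&(P[...,0]<x1)&(P[...,1]>y0)&(P[...,1]<y1)]; print(len(q),q.mean(0).round(4),cv2.minAreaRect((q[:,:2]*1000).astype(np.float32)))
rect(.5,.66,-.26,-.21)
print("grip");blobs(c,(.4,.48,-.04,.04),(.135,.18),4)
save(c,"t3",(180,100,340,220),4)
plan([(.5785,-.229,.25,96.6)])
E
```

```text
time: 24.5
eef_pos: [0.4385, -0.0053, 0.1538]
tcp_rot: [-0.061, 0.998, 0.002, -0.006]
contact_force: [-0.2, 0.3, 0.4]
opening: 0.593
finger_force: 0.0
time: 24.83
eef_pos: [0.4348, 0.0756, 0.2431]
tcp_rot: [-0.058, 0.998, -0.001, 0.004]
contact_force: [0.2, 0.6, -0.3]
opening: 0.6
finger_force: 0.0
103 [ 0.5781 -0.2306  0.1249] ((578.1613159179688, -230.7195281982422), (103.87196350097656, 9.357623100280762), 7.054337024688721)
grip
[0.4455, -0.0049] [0.4461, -0.005] [17, 14] 1.4 [0.157, 0.16] 33
from [0.4318, 0.0833, 0.241, 97.172] t 24.88
[-0.1065, -0.3282, -0.009] 0.6 rows 8.3
```

View pics/t3.png

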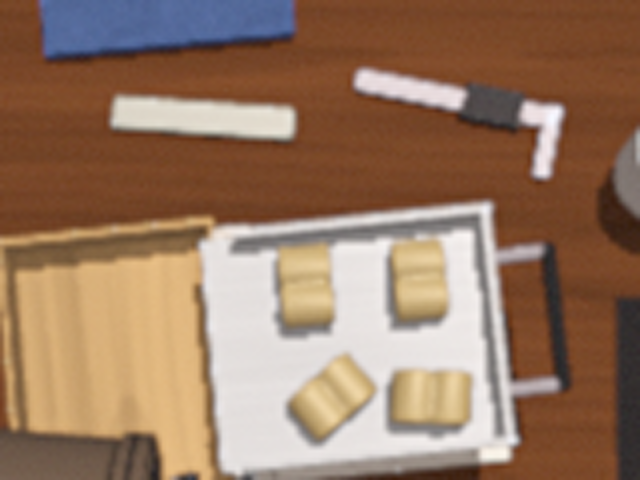

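Gate fully open. Go to the handle with the fingers narrowed to 30 mm.

```bash
python3 -m inch '[[0.65,-0.053,-0.164,0,0.5],[0.65,-0.053,-0.164,0,0.5],[0.65,-0.053,-0.164,0,0.5],[0.65,-0.053,-0.164,0,0.5],[0.65,-0.053,-0.164,0,0.5]]'; python3 -m inch '[[0.65,-0.053,-0.165,0.03,0],[0.65,-0.053,-0.165,0.03,0],[0.65,-0.053,-0.165,0.03,0],[0.65,-0.053,-0.165,0.03,0],[0.65,-0.053,-0.165,0.03,0]]'; python3 -m inch '[[0.65,0,0,0,0],[0.65,0,0,0,0],[0.65,0,0,0,0]]'; python3 - <<'E'
from h import *
plan([(.5785,-.2307,.106,96.8)])
E
```

```text
time: 25.3
eef_pos: [0.5069, -0.0847, 0.239]
tcp_rot: [-0.055, 0.998, -0.002, -0.0]
contact_force: [-0.1, -1.3, -0.0]
opening: 0.353
finger_force: 0.0
time: 25.72
eef_pos: [0.577, -0.2421, 0.2068]
tcp_rot: [-0.055, 0.998, -0.0, -0.001]
contact_force: [-0.5, -0.6, -0.0]
opening: 0.359
finger_force: 0.0
time: 25.97
eef_pos: [0.5764, -0.236, 0.2095]
tcp_rot: [-0.057, 0.998, 0.0, -0.0]
contact_force: [0.5, 0.0, 0.1]
opening: 0.349
finger_force: 0.0
from [0.5764, -0.236, 0.2095, 96.5807] t 25.97
[-0.0027, 0.005, 0.1035] -0.2 rows 2.5
```

```bash
python3 -m inch '[[0.65,-0.002,0.005,0.03,0],[0.65,-0.002,0.005,0.06,0],[0.65,-0.002,0.005,0.085,0],[0.65,-0.002,0.005,0.101,0],[0.65,-0.002,0.005,0.101,0]]' 40; python3 -m inch '[[1,0,0,0,0],[1,0,0,0,0],[1,0,0,0,0],[1,0,0,0,0],[1,0,0,0,0]]'; python3 -m inch '[[1,0,0.003,-0.015,0],[1,0,0.007,-0.029,0],[1,0,0.012,-0.043,0],[1,0,0.017,-0.057,0],[1,0,0.017,-0.057,0]]'
python3 - <<'E'
from h import *
c=ctrl.read_camera("side"); save(c,"s4",(200,120,360,240),4)
E
```

```text
time: 26.38
eef_pos: [0.5755, -0.2287, 0.1044]
tcp_rot: [-0.058, 0.998, 0.002, -0.003]
contact_force: [0.5, 1.2, -0.3]
opening: 0.352
finger_force: 0.0
time: 26.8
eef_pos: [0.5788, -0.2312, 0.1101]
tcp_rot: [-0.057, 0.998, 0.001, 0.0]
contact_force: [-1.2, 6.2, 3.0]
opening: 0.123
finger_force: 39.6
time: 27.22
eef_pos: [0.5767, -0.2139, 0.1689]
tcp_rot: [-0.057, 0.998, 0.0, 0.001]
contact_force: [1.7, 2.8, -5.4]
opening: 0.121
finger_force: 39.1
```

View pics/s4.png

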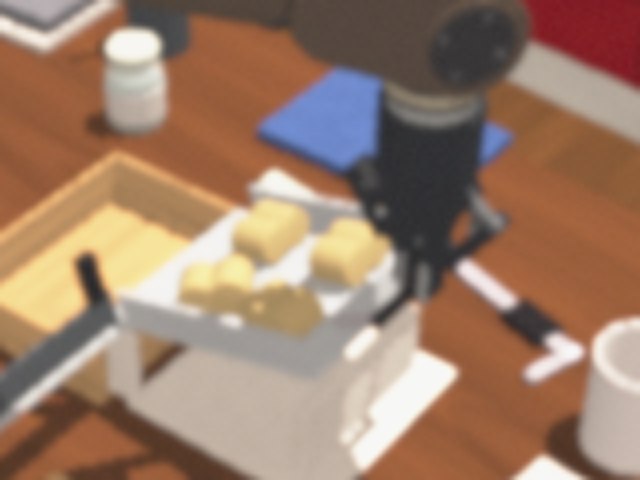

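The tray is lifted about 0.25 rad, held at (415,275). I continue along the arc.

```bash
python3 -m inch '[[1,0,0.007,-0.013,0],[1,0,0.014,-0.026,0],[1,0,0.022,-0.039,0],[1,0,0.031,-0.051,0],[1,0,0.031,-0.051,0]]'; python3 -m inch '[[1,0,0.006,-0.007,0],[1,0,0.011,-0.013,0],[1,0,0.016,-0.018,0],[1,0,0.02,-0.022,0],[1,0,0.02,-0.022,0]]'; python3 -m inch '[[1,0,0.006,-0.006,0],[1,0,0.011,-0.011,0],[1,0,0.017,-0.016,0],[1,0,0.022,-0.02,0],[1,0,0.022,-0.02,0]]'; python3 -m inch '[[1,0,0.005,-0.004,0],[1,0,0.01,-0.007,0],[1,0,0.015,-0.01,0],[1,0,0.02,-0.013,0],[1,0,0.02,-0.013,0]]'; python3 -m inch '[[1,0,0.005,-0.003,0],[1,0,0.01,-0.006,0],[1,0,0.015,-0.009,0],[1,0,0.021,-0.012,0],[1,0,0.021,-0.012,0]]'
python3 - <<'E'
from h import *
c=ctrl.read_camera("side"); save(c,"s5",(200,100,360,220),4)
E
```

```text
time: 27.68
eef_pos: [0.5733, -0.1838, 0.2202]
tcp_rot: [-0.058, 0.998, -0.001, 0.001]
contact_force: [1.5, -2.3, -3.2]
opening: 0.117
finger_force: 39.5
time: 28.1
eef_pos: [0.5712, -0.1659, 0.2411]
tcp_rot: [-0.057, 0.998, -0.003, 0.001]
contact_force: [1.8, -4.7, 1.8]
opening: 0.118
finger_force: 39.5
time: 28.52
eef_pos: [0.5687, -0.1442, 0.2613]
tcp_rot: [-0.057, 0.998, -0.003, 0.001]
contact_force: [-0.1, -5.9, 4.7]
opening: 0.12
finger_force: 39.5
time: 28.93
eef_pos: [0.5666, -0.1254, 0.2752]
tcp_rot: [-0.057, 0.998, -0.004, 0.002]
contact_force: [-0.1, -8.6, 7.3]
opening: 0.122
finger_force: 39.5
time: 29.35
eef_pos: [0.5641, -0.1036, 0.2873]
tcp_rot: [-0.057, 0.998, -0.003, 0.002]
contact_force: [-1.2, -6.7, 8.8]
opening: 0.116
finger_force: 40.5
```

View pics/s5.png

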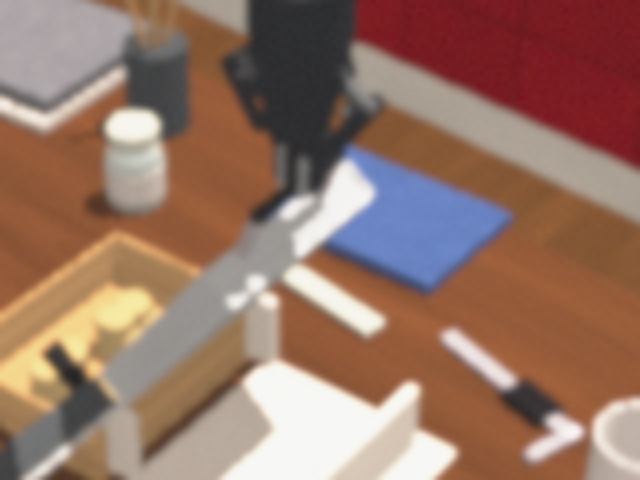

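Bones are visible in the box (60,370) and (120,310). I'll tip a little further and count from the top camera.

```bash
python3 -m inch '[[1,0,0.005,-0.002,0],[1,0,0.01,-0.005,0],[1,0,0.015,-0.007,0],[1,0,0.015,-0.007,0],[1,0,0.015,-0.007,0]]'; python3 -m inch '[[1,0,0,0,0],[1,0,0,0,0],[1,0,0,0,0],[1,0,0,0,0],[1,0,0,0,0]]'
python3 - <<'E'
from h import *
c=ctrl.read_camera("top"); save(c,"t6",(170,120,330,240),4)
E
```

```text
time: 29.82
eef_pos: [0.5624, -0.089, 0.2938]
tcp_rot: [-0.057, 0.998, -0.003, 0.002]
contact_force: [-0.3, -5.6, 8.7]
opening: 0.113
finger_force: 40.8
time: 30.23
eef_pos: [0.5625, -0.0893, 0.2937]
tcp_rot: [-0.057, 0.998, -0.003, 0.002]
contact_force: [-0.5, -5.4, 8.0]
opening: 0.114
finger_force: 40.8
```

View pics/t6.png

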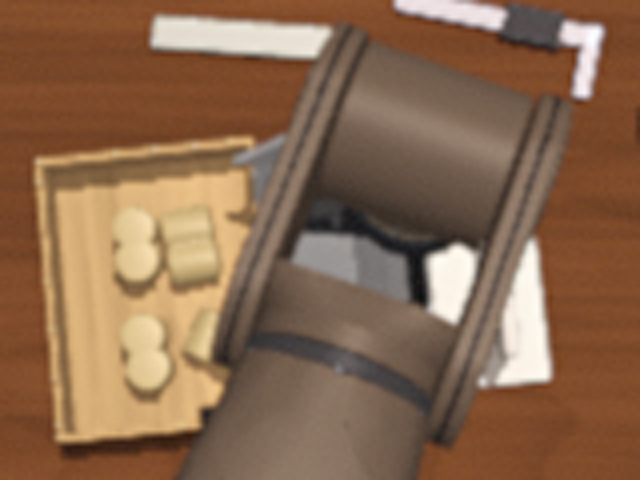

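All four bones are in the box: (137,247), (190,247), (146,353) and (205,338). I let the tray down along the same arc.

```bash
python3 -m inch '[[1,0,-0.008,0.003,0],[1,0,-0.015,0.007,0],[1,0,-0.021,0.01,0],[1,0,-0.028,0.014,0],[1,0,-0.036,0.019,0]]'; python3 -m inch '[[1,0,-0.007,0.004,0],[1,0,-0.014,0.009,0],[1,0,-0.02,0.013,0],[1,0,-0.03,0.022,0],[1,0,-0.042,0.033,0]]'; python3 -m inch '[[1,0,-0.011,0.011,0],[1,0,-0.02,0.022,0],[1,0,-0.031,0.036,0],[1,0,-0.037,0.046,0],[1,0,-0.037,0.046,0]]'; python3 -m inch '[[1,0,-0.008,0.015,0],[1,0,-0.014,0.027,0],[1,0,-0.02,0.042,0],[1,0,-0.024,0.054,0],[1,0,-0.024,0.054,0]]'; python3 -m inch '[[1,0,-0.005,0.014,0],[1,0,-0.009,0.028,0],[1,0,-0.013,0.042,0],[1,0,-0.015,0.052,0],[1,0,-0.015,0.052,0]]'
```

```text
time: 30.7
eef_pos: [0.5666, -0.1246, 0.2745]
tcp_rot: [-0.057, 0.998, -0.002, 0.002]
contact_force: [0.0, -6.0, 7.9]
opening: 0.123
finger_force: 41.2
time: 31.12
eef_pos: [0.5713, -0.1655, 0.2402]
tcp_rot: [-0.057, 0.998, -0.0, 0.001]
contact_force: [2.5, -3.1, 2.9]
opening: 0.118
finger_force: 41.9
time: 31.53
eef_pos: [0.5755, -0.2033, 0.1892]
tcp_rot: [-0.056, 0.998, -0.0, 0.001]
contact_force: [5.4, -4.8, 1.0]
opening: 0.114
finger_force: 42.6
time: 31.95
eef_pos: [0.5778, -0.2258, 0.1342]
tcp_rot: [-0.056, 0.998, 0.001, 0.001]
contact_force: [6.5, -3.4, -0.7]
opening: 0.112
finger_force: 43.3
time: 32.37
eef_pos: [0.5822, -0.2307, 0.0975]
tcp_rot: [-0.056, 0.998, 0.011, 0.0]
contact_force: [-13.3, 36.6, 55.3]
opening: 0.121
finger_force: 63.7
```

```bash
python3 -m inch '[[1,0,0,-0.01,0],[1,0,0,-0.02,0],[1,0,0,-0.02,0]]'; python3 -m inch '[[0.65,0,0,0,0],[0.65,0,0,0,0],[0.65,0,0,0,0],[0.65,0,0,-0.03,0],[0.65,0,0,-0.07,0]]'; python3 -m inch '[[0.65,0.02,0.03,-0.06,0],[0.65,0.04,0.08,-0.06,0],[0.65,0.06,0.12,-0.06,0],[0.4,0.06,0.15,-0.06,0],[0.4,0.06,0.15,-0.06,0]]'
python3 - <<'E'
from h import *
plan([(.4461,-.005,.22,96.8),(.4461,-.005,.13,96.8)])
E
```

```text
time: 32.62
eef_pos: [0.5819, -0.2296, 0.1041]
tcp_rot: [-0.056, 0.998, 0.009, 0.003]
contact_force: [18.4, 22.8, -6.2]
opening: 0.116
finger_force: 57.3
time: 33.03
eef_pos: [0.5753, -0.2392, 0.1705]
tcp_rot: [-0.056, 0.998, 0.004, -0.006]
contact_force: [-0.2, -1.0, -0.3]
opening: 0.348
finger_force: 0.0
time: 33.45
eef_pos: [0.5003, -0.0958, 0.2363]
tcp_rot: [-0.057, 0.998, 0.001, -0.001]
contact_force: [-0.5, -1.3, -0.9]
opening: 0.598
finger_force: 0.0
from [0.5003, -0.0958, 0.2363, 96.5044] t 33.45
[0.0436, 0.0964, 0.0163] -0.3 rows 2.6
[0.0, 0.0, 0.09] -0.0 rows 2.2
```

```bash
python3 -m inch '[[0.4,0.043,0.096,0.016,0],[0.4,0.043,0.096,0.016,0],[0.4,0.043,0.096,0.016,0],[0.4,0.043,0.096,0.016,0],[0.4,0.043,0.096,0.016,0]]' 40; 
python3 - <<'E'
from h import *
c=ctrl.read_camera("side")
print("grip s");blobs(c,(.4,.48,-.04,.04),(.135,.165),4)
print("tray s");blobs(c,(.45,.68,-.22,.03),(.08,.125),60)
plan([(.4461,-.005,.13,96.8)])
save(c,"s7",(140,110,340,260),4)
E
```

```text
time: 33.87
eef_pos: [0.4482, -0.0074, 0.2197]
tcp_rot: [-0.057, 0.998, -0.0, -0.001]
contact_force: [-0.4, -0.6, 0.8]
opening: 0.596
finger_force: 0.0
grip s
[0.4412, -0.006] [0.4441, -0.0042] [22, 18] 2.7 [0.151, 0.16] 53
tray s
[0.5613, -0.0922] [0.5573, -0.0983] [254, 195] -84.4 [0.087, 0.115] 2860
from [0.449, -0.0082, 0.2202, 96.5042] t 33.92
[0.0025, 0.0035, 0.0902] -0.3 rows 2.2
```

View pics/s7.png

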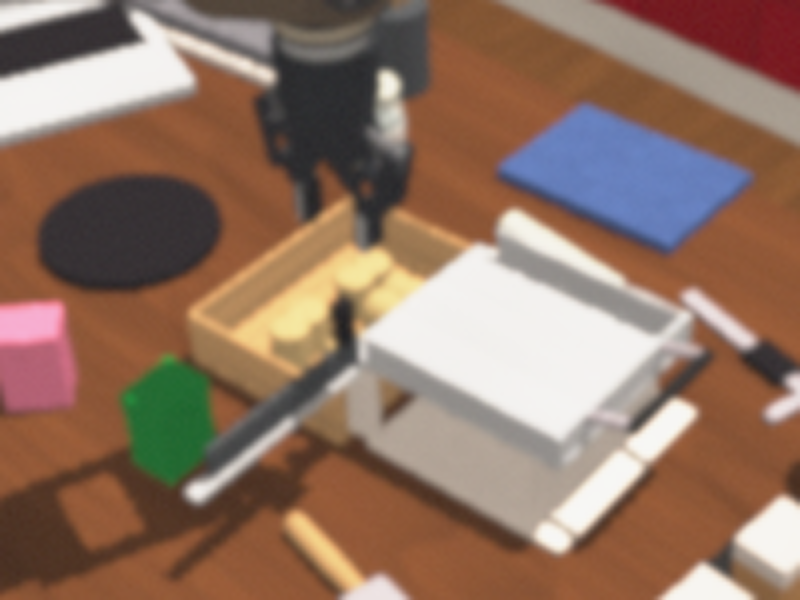

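The tray is level and empty, the gate grip is at (345,320), and the bones are in the box. Shut the gate.

```bash
python3 -m inch '[[0.4,0.002,0.003,0.04,0],[0.4,0.002,0.003,0.08,0],[0.4,0.002,0.003,0.09,0],[0.4,0.002,0.003,0.09,0],[1,0.002,0.003,0.09,0]]' 40; python3 -m inch '[[1,0,0,0,0],[1,0,0,0,0],[1,0,0,0,0],[1,0,0,0,0],[1,0,0,0,0]]';python3 -m inch '[[1,-0.02,0,0,0],[1,-0.04,0,0,0],[1,-0.06,0,0,0],[1,-0.08,0,0,0],[1,-0.09,0,0,0]]';python3 -m inch '[[1,-0.02,0,0,0],[1,-0.04,0,0,0],[1,-0.06,0,0,0],[1,-0.075,0,0,0],[1,-0.083,0,0,0]]'
```

```text
time: 34.33
eef_pos: [0.4474, -0.0057, 0.131]
tcp_rot: [-0.056, 0.998, -0.0, -0.0]
contact_force: [0.2, -0.1, 0.6]
opening: 0.475
finger_force: 0.0
time: 34.75
eef_pos: [0.4486, -0.0047, 0.1331]
tcp_rot: [-0.057, 0.998, -0.0, 0.003]
contact_force: [0.1, 2.1, 6.4]
opening: 0.148
finger_force: 41.2
time: 35.17
eef_pos: [0.5389, 0.0058, 0.1331]
tcp_rot: [-0.057, 0.998, -0.0, 0.002]
contact_force: [-2.8, 1.4, 10.1]
opening: 0.153
finger_force: 41.7
time: 35.58
eef_pos: [0.6211, 0.0153, 0.1332]
tcp_rot: [-0.057, 0.998, -0.0, 0.002]
contact_force: [-2.7, 2.1, 8.3]
opening: 0.156
finger_force: 41.4
```

```bash
python3 -m inch '[[1,-0.003,0,0,0],[1,-0.004,0,0,0],[1,-0.004,0,0,0]]'; python3 -m inch '[[0.5,0.002,0,0,0],[0.4,0.002,0,0,0],[0.4,0.002,0,0,0],[0.4,0.002,0,-0.03,0],[0.4,0.002,0,-0.07,0]]'; python3 -m inch '[[0.4,0,0,-0.04,0],[0.4,0,0,-0.08,0],[0.4,0,0.08,-0.1,0],[0.4,0,0.12,-0.1,0],[0.4,0,0.16,-0.1,0]]';  python3 -m inch '[[0.4,0,0.17,0,0],[0.4,0,0.17,0,0],[0.4,0,0.17,0,0],[0.4,0,0.17,0,0],[0.4,0,0.17,0,0]]'
python3 - <<'E'
from h import *
c=ctrl.read_camera("top")
print("grip");blobs(c,(.5,.68,-.03,.06),(.135,.18),4)
print("tray walls");blobs(c,(.45,.68,-.22,.03),(.1,.13),20)
print("mat");blobs(c,(.37,.63,-.45,-.29),(.075,.1))
print("box");blobs(c,(.44,.66,.03,.19),(.025,.075),60)
save(c,"t8",(90,100,410,300),2.5)
E
```

```text
time: 35.83
eef_pos: [0.6224, 0.0155, 0.133]
tcp_rot: [-0.057, 0.998, -0.0, -0.001]
contact_force: [-6.5, 0.4, 10.0]
opening: 0.154
finger_force: 41.7
time: 36.25
eef_pos: [0.6172, 0.0154, 0.1954]
tcp_rot: [-0.057, 0.998, 0.001, -0.006]
contact_force: [1.8, 0.2, 0.2]
opening: 0.605
finger_force: 0.0
time: 36.67
eef_pos: [0.6072, 0.1382, 0.3006]
tcp_rot: [-0.056, 0.998, -0.0, 0.002]
contact_force: [0.9, 0.0, -0.2]
opening: 0.601
finger_force: 0.0
time: 37.08
eef_pos: [0.5852, 0.3128, 0.2975]
tcp_rot: [-0.06, 0.998, 0.001, -0.0]
contact_force: [-0.2, -0.7, -0.4]
opening: 0.602
finger_force: 0.0
grip
[0.6181, 0.0149] [0.6187, 0.0153] [17, 14] 9.3 [0.158, 0.16] 34
tray walls
[0.5749, -0.1342] [0.5637, -0.112] [226, 181] -83.7 [0.114, 0.118] 484
[0.54, 0.0062] [0.5398, 0.0064] [147, 7] 6.0 [0.115, 0.119] 112
mat
[0.5502, -0.3615] [0.55, -0.3618] [58, 47] -1.4 [0.083, 0.086] 303
[0.4563, -0.3608] [0.4564, -0.3613] [55, 48] 0.7 [0.083, 0.086] 304
box
[0.6483, 0.1101] [0.6488, 0.111] [159, 14] -87.2 [0.052, 0.058] 168
[0.5774, 0.0797] [0.5788, 0.0805] [61, 39] 13.2 [0.038, 0.043] 233
[0.576, 0.1224] [0.5764, 0.1228] [59, 33] 8.0 [0.044, 0.048] 185
[0.4972, 0.1829] [0.5019, 0.1849] [124, 6] 7.0 [0.048, 0.057] 125
[0.5001, 0.0538] [0.5004, 0.052] [56, 39] 68.9 [0.044, 0.053] 190
[0.4899, 0.1121] [0.4901, 0.1124] [60, 35] 11.6 [0.044, 0.047] 191
```

View pics/t8.png

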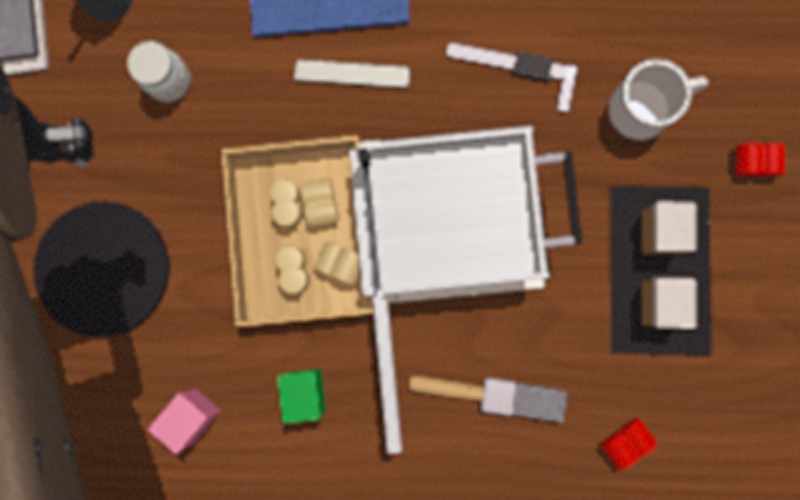

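The four bones are in the box (285,203), (319,203), (291,272) and (338,264). The gate is shut with its grip at (363,158), the tray is level, and both cartons are on the mat (670,228) and (670,303). Nothing else has moved.

```bash
python3 -c "
from plant import ctrl
print(ctrl.sign_off())"
```

```text
the job is handed in; nothing more can be done
None
```

The job is handed in, with no verdict returned: at the last look all four bones lay in the finds box, both cartons stood on the mat, the tray was level, the gate was shut and the bystanders were in place; the one doubt is that I pressed the tray onto its stand with about 55 N while lowering it.

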